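Open a tapered stopcock over the seed tray so that it stays open

TASK

Get the watering tank ready for the seed tray: swing its spout, which has a blue knob, round to the side where the seed tray stands until the outlet is over the middle of the tray. Then push the stopcock's orange handle firmly down into its taper and, keeping it down, turn it counter-clockwise (seen from above) until its white tip points at the red tab, so that it stays there by itself when you let go. Do not turn the handle while it is raised or before the spout is over the tray, and leave the tray and the other loose things where they are.

Things in the scene. Friction and masses are not known exactly. Their poses are not given: they have to be found in the camera images.
- tap: Watering tank with a stopcock, fixed to the worktop. Origin: foot of the brass column (36 mm radius foot), on the worktop; the column's axis, about which both the spout and the stopcock turn, is the body's z. The dark green tank (100 x 110 mm, 172 mm high) stands behind, 86 to 186 mm along the tap's own +x; the tap's -x is its front. A round dial plate (86 mm across, top 139 mm above the worktop) lies under the orange handle.
- spout (a joint): Swing of the steel spout about the column, rad: 0 = straight to the tap's front (-x), positive = counter-clockwise seen from above, range -2.0 to 2.0. It stays where it is left (friction about 0.12 N m, i.e. about 1 N at the knob).
- spout_knob (a point): Centre of the upper part of the blue round upright knob on the spout, 20 mm in diameter, 125 mm out from the column axis, 146 mm above the worktop (free from 128 to 164 mm); the spout's tube, 14 mm thick, runs under it with its top at 125 mm.
- outlet (a point): Underside of the black outlet at the spout's end, 175 mm out from the column axis, 85 mm above the worktop; moves with the spout.
- handle (a point): Centre of the orange bar handle, on the column axis, 180 mm above the worktop less the value of plug_depth. The bar is 14 mm thick, 30 mm high, runs 40 mm from the axis to its white tip and 32 mm the other way, and stands on a neck 13 mm thick; raised, its underside is 26 mm above the dial, 9 mm above the brass cone. Own -x points to the white tip. At plug_turn = 0 it lies along the tap's x, tip to the front.
- plug_turn (a joint): Turn of the stopcock's plug and handle, rad: 0 = shut (white tip to the tap's front), positive = counter-clockwise seen from above, range 0 to 1.5. A spring turns it back to 0 (about 0.04 N m when open) unless the plug is wedged; wedged, it takes about 0.1 to 0.3 N m to turn.
- plug_depth (a joint): How far the plug is pressed down into its taper, m: 0 = raised (as it starts), at most 0.010. It slides down against about 6 N of friction and stays where it is left; from 0.006 on it wedges in its taper and gets stiffer by about 3 N per mm. Pushed to 0.008 or more (10 to 17 N) it holds any turn after release; at 0.007 or less it may slip back.
- flow_mark (a joint): Where the red tab stands on the dial, rad, counted as plug_turn is: the wanted opening. 0.8 to 1.25. It does not move during the run.
- mark (a point): Top of the red tab, 34 mm out from the column axis on the dial; its own -x points outwards from the axis.
- tray_middle (a point): Middle of the top of the seed tray, a black 12-cell tray in a green base, 228 x 174 mm, 58 mm high, standing free on the worktop to the left or to the right of the tap, its middle 160 to 190 mm from the column axis. Its own x is its long side.
- saucer: Blue saucer, 160 mm across, 28 mm high, standing on the other side of the tap; origin at the centre of its underside. To be left alone.
- dibber_mid (a point): Middle of a loose wooden dibber, 134 mm long and 26 mm thick, lying far to the left. To be left alone.

How it is judged:
On the way, in this order (a step that is already met when the one before it is completed fails the run):
1. the spout's outlet is over the middle of the seed tray, the stopcock still shut (horizontal distance between outlet and tray_middle below 0.03 m and value of joint plug_turn below 0.3 rad), for 0.2 s.
2. the plug is pressed down into its taper and turned to the red tab (value of joint plug_depth above 0.006 m and angle between the x axis of handle and the x axis of mark, either way round below 0.18 rad), for 0.2 s.
At the end, for the whole second after the job is handed in: The outlet is within 30 mm (seen from above) of the middle of the seed tray; the plug is pressed in by more than 6 mm and its handle points at the red tab within 0.18 rad (10 degrees), and stays so with the robot off it (all of step 2 and horizontal distance between outlet and tray_middle below 0.03 m); the robot touches nothing.
It fails at once if the handle is turned by more than 0.3 rad while the plug is raised (pressed in less than 5 mm) (value of joint plug_turn above 0.3 rad and value of joint plug_depth below 0.005 m).
It fails at once if the handle is turned by more than 0.3 rad while the outlet is not over the tray (more than 40 mm from its middle) (value of joint plug_turn above 0.3 rad and horizontal distance between outlet and tray_middle above 0.04 m).
It fails at once if the seed tray or a loose bystander is shifted by more than 20 mm (distance of any of tray_middle, saucer, dibber_mid from where it was at the start of the episode above 0.02 m).
It also fails if it takes over 51 s, if anything falls off the work surface, if the arm or the gripper's body presses on something with over 40 N, if the wrist force passes 120 N, or if a joint passes its speed limit or range.

ROBOT

A 7-joint arm with a two-finger parallel gripper is mounted at the origin on a cart in front of the work surface, level with it; the furniture and walls round the work are solid. World frame = base frame: x ahead of the robot, y to its left, z up, the work surface at z = 0. Lengths are in m, angles in rad, forces in N, time in s.
With the tool pointing down it reaches from about 0.425 to 0.875 m from the base axis. Payload 8.4 kg.
Tool frame: the origin (TCP) lies at the centre of the arm's flange, where the gripper is bolted on; the fingertips stand 173 mm ahead of it and the grasp point (between the pads) lies 155 mm ahead of it; z points along the fingers, y is the line along which they close (so a half turn about z gives the same grasp; the last joint's range is limited). The gripper opens to 85 mm and grips with 20 to 120 N. Pads are 22 mm wide; open, the fingers measure 114 mm over their backs; the gripper's body (76 mm by 85 mm) begins 54 mm behind the grasp point. The pads swing forward as they close: fully open they stand 13 mm farther back than shut.
Start: joints at [1.091, 0.333, 0.04, 1.465, -0.013, 1.343, -0.059], TCP at [0.242, -0.603, 0.405] pointing down, gripper open.
Joint ranges: [-2.58, 2.58], [-0.38, 2.09], [-1.3, 1.39], [0.25, 2.4], [-1.5, 4.64], [0.08, 2.09], [-2.65, 2.65]. Speed limits (rad/s): [2.22, 2.22, 2.79, 2.79, 3.14, 3.14, 3.14].

INTERFACE

Orientations are given as a unit quaternion [x, y, z, w].
In Python, from station import robot, vision gives the robot as it stands.
- The arm moves only by the tool step_arm, never from a script. Its argument "rows" is a list of rows, each an object of numbers: "wx", "wy", "wz": the turn, a rotation vector about the tool's x, y, z in degrees; "tx", "ty", "tz": the shift along the tool's x, y, z in m; "gripper": the opening in per cent of the stroke, from 0 (shut) to 100 (fully open). In form: [{"wx": .., "wy": .., "wz": .., "tx": .., "ty": .., "tz": .., "gripper": ..}, ...]. A call has 1 to 20 rows; each row is the pose to reach, as a shift and turn from the pose commanded when the call began, along the tool's axes at that moment; what a row does not reach only later rows make up. A row lasts 1/10 s, in which the tool goes at most 50 mm and 8.59 degrees, less where a joint would pass 70% of its speed; a pose out of reach is approached as far as the arm can. A call with a gripper value outside its range is refused whole. The fingers move at their own pace and stop on an object; the grip force is fixed at half the most. Time passes only in rows, so rows that repeat a pose let the fingers close. It gives the time, the measured TCP pose, the force, the opening and the grip force at its end, in the units of the state.
- robot.observe(): the state, without advancing time (a new reading comes with each control period).
- vision.capture(name): name is "side" or "top" or "wrist"; returns a dict with "pixels" (400x640x3 uint8, red, green, blue), "fx", "fy", "cx", "cy" (pixels), "R" (3x3) and "t" (3): a world point X has camera coordinates R X + t; the wrist camera has in their place "T_tool_cam" (4x4, takes a point from camera to tool coordinates, whose origin is the TCP and whose axes are the flange's). Camera axes: x right, y down, z forward; pixel columns grow to the right and rows downward; lengths in m; the calibration is good to about 2 mm. A picture is of the moment at which its call begins: read the wrist's pose just before it. There is no depth.
- robot.close_job(): hands the job in; it is judged then, once.
The state is a dict: "clock": time; "joint_pos": joint angles; "joint_velocities": joint speeds; "joint_torque": joint torques, N m; "tcp_pos": TCP position; "orientation": TCP orientation; "contact_force": force on the tool from outside, world axes, zero at the start; "moment": the same for the moment, N m; "opening": finger opening in m; "finger_force": force on a finger pad.
Only numpy, scipy, OpenCV 4.12 (cv2) and the standard library are available. Lean on these libraries where they do the work, as an engineer would, in place of code of your own. Each camera call takes 0.05 s, during which the arm holds its last target. There are 200 camera calls.

## Working session

There is one attempt and no reset: what is moved stays moved. The work goes in short steps, Python scripts to look and compute and a tool call to move; the robot and the scene stay as the last step left them, time stands still between calls to the robot, and variables do not carry over. Pictures are saved under pics/ and viewed, at most 14 in all, crops included, and the job is handed in when it is done.

Besides the shell and the picture viewer there is one more tool, called after ">>>" as name(argument=value, ...), one argument or row to a line, values as JSON. step_arm: Moves the arm, as the interface text tells. Its arguments: {"type":"object","properties":{"rows":{"type":"array"}},"required":["rows"]}

```bash
mkdir -p pics; cat > h.py <<'E'
import numpy as np, cv2, pickle
from station import robot, vision
def cap(n):
    s=robot.observe(); c=vision.capture(n); c['s']=s
    return c
def save(c,f): cv2.imwrite('pics/'+f,c['pixels'][:,:,::-1])
def ray(c,uv,z):
    d=np.array([(uv[0]-c['cx'])/c['fx'],(uv[1]-c['cy'])/c['fy'],1])
    R=np.array(c['R']);o=-R.T@np.array(c['t']);d=R.T@d
    return o+d*(z-o[2])/d[2]
def proj(c,X):
    p=np.array(c['R'])@np.array(X)+np.array(c['t']); return c['fx']*p[0]/p[2]+c['cx'],c['fy']*p[1]/p[2]+c['cy']
E
python3 - <<'E'
from h import *
a=cap('top');b=cap('side')
save(a,'top.png');save(b,'side.png')
pickle.dump((a,b),open('c.pkl','wb'))
for c in(a,b):print(-np.array(c['R']).T@np.array(c['t']),c['R'],c['fx'])
print(a['s'])
E
```

```text
[0.32974349 0.33442978 1.45564158] [[-0.00520719 -0.99989094  0.01382024]
 [-0.99265929  0.00349857 -0.1208937 ]
 [ 0.12083216 -0.0143483  -0.99256925]] 457.45805102688234
[0.11501867 1.0516103  0.62516798] [[-0.87765731 -0.47897575  0.01731724]
 [-0.26082712  0.44699347 -0.85566702]
 [ 0.40210305 -0.75549922 -0.51723695]] 371.3250063365583
{'clock': 0.0, 'joint_pos': array([ 1.09076446,  0.33388654,  0.03989055,  1.46626529, -0.01339205,
        1.34333547, -0.05852275]), 'joint_velocities': array([-0.0011    ,  0.00090841,  0.00032796, -0.00118261,  0.00148573,
        0.00091973,  0.00048811]), 'joint_torque': array([-3.40481611e-04, -6.58565283e+01,  1.36489749e+00, -4.05565667e+01,
        1.66864134e-02,  1.26852465e-02,  2.56922863e-05]), 'tcp_pos': array([ 0.24151242, -0.60326843,  0.40383997]), 'orientation': array([ 9.81930375e-01,  1.89240787e-01, -2.13947248e-04, -7.85707535e-04]), 'contact_force': array([ 0.26247507,  0.16470513, -0.30519692]), 'moment': array([0.00190998, 0.00291951, 0.00616385]), 'finger_force': 0.0, 'opening': 0.08496955854130907}
```

View pics/top.png

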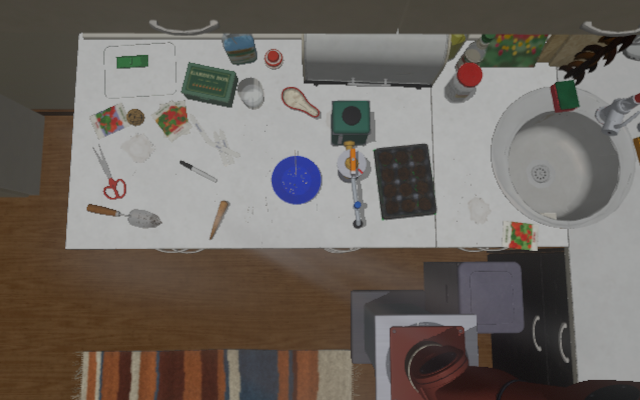

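View pics/side.png

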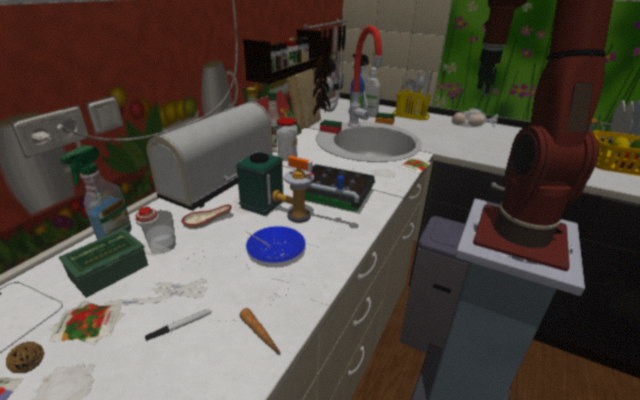

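The top view shows the tap column near (352,163), spout pointing forward to (358,225), tray at the right (404,181), saucer at (297,180). Now I'll measure.

```bash
python3 - <<'E'
from h import *
a,b=pickle.load(open('c.pkl','rb'))
p=a['pixels'];hsv=cv2.cvtColor(p,cv2.COLOR_RGB2HSV)
def blobs(m,lo,hi,n,zs,box):
    k=cv2.inRange(hsv,lo,hi);x0,y0,x1,y1=box;q=np.zeros_like(k);q[y0:y1,x0:x1]=k[y0:y1,x0:x1]
    N,_,st,ce=cv2.connectedComponentsWithStats(q)
    for i in range(1,N):
        if st[i,4]>5: print(n,st[i],ce[i].round(1),ray(a,ce[i],zs).round(4))
blobs(0,(100,100,60),(125,255,255),'knob',.155,(340,190,375,235))
blobs(0,(8,150,120),(25,255,255),'orange',.19,(335,135,372,190))
blobs(0,(0,150,90),(6,255,255),'red',.14,(335,135,372,190))
blobs(0,(70,90,30),(95,255,255),'tank',.172,(325,95,378,150))
k=((p.max(2)<75)).astype(np.uint8)*255;k[:,:373]=0;k[:,440:]=0;k[:138]=0;k[225:]=0
c=max(cv2.findContours(k,0,2)[0],key=cv2.contourArea);r=cv2.minAreaRect(c)
bx=cv2.boxPoints(r);print(r);[print(ray(a,q,.058).round(4)) for q in bx];print('tray',ray(a,r[0],.058))
w=cv2.resize(p[90:240,320:445],None,fx=5,fy=4.99,interpolation=cv2.INTER_CUBIC)[:,:]
w=cv2.resize(p[95:240,320:445],(500,580),interpolation=cv2.INTER_CUBIC)
cv2.imwrite('pics/crop.png',w[:,:,::-1])
E
```

```text
knob [354 201   7   7  36] [357.1 204.5] [0.4784 0.2238 0.155 ]
orange [346 142   6   3  15] [348.9 142.9] [0.6502 0.2474 0.19  ]
orange [347 146   9  24 120] [351.7 159.1] [0.6034 0.2401 0.19  ]
tank [333 101  36  32 763] [351.1 116.9] [0.7317 0.2391 0.172 ]
((404.9675598144531, 180.97439575195312), (71.56526184082031, 55.4411735534668), 83.2901611328125)
[0.6649 0.1624 0.058 ]
[ 0.6853 -0.0109  0.058 ]
[ 0.4614 -0.0295  0.058 ]
[0.4421 0.1408 0.058 ]
tray [0.56235271 0.0657475  0.058     ]
```

View pics/crop.png

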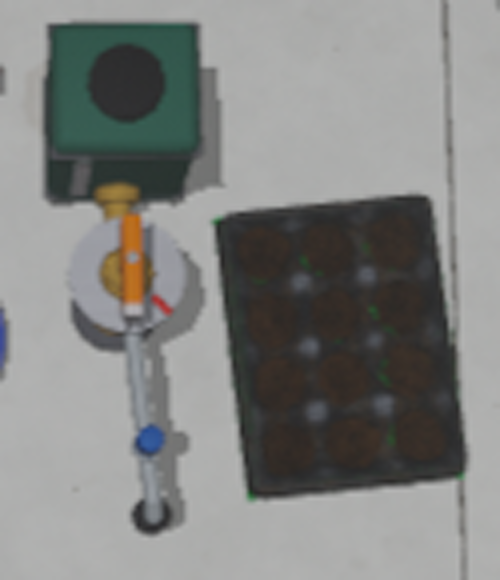

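The crop shows the dial centre around (128,272), handle along the image vertical, red tab at (152–172, 295–313), spout knob (150,438), outlet (151,515); the tray fits at 224x173 mm.

```bash
cat >> h.py <<'E'
def go(pos,yaw_y,s=None):
    "shift in tool axes and wz (deg) to get TCP to pos with tool y at yaw_y (deg, world), tool down"
    from scipy.spatial.transform import Rotation as Ro
    s=s or robot.observe(); R=Ro.from_quat(s['orientation']); a=np.radians(yaw_y)
    y=np.array([np.cos(a),np.sin(a),0]);z=np.array([0,0,-1.]);T=Ro.from_matrix(np.c_[np.cross(y,z),y,z])
    print('t',(R.inv().apply(np.array(pos)-s['tcp_pos'])).round(4),'w',np.degrees((R.inv()*T).as_rotvec()).round(2))
E
python3 - <<'E'
from h import *
a,b=pickle.load(open('c.pkl','rb'))
C=lambda x,y:(320+x/4-.4,95+y/4-.4)
col=ray(a,C(128,271),.139);print('dial',col)
q=[ray(a,C(*u),.172) for u in((48,25),(198,23),(202,150),(55,152))];print(np.round(q,3),np.mean(q,0))
print('mark',[np.degrees(np.arctan2(*(ray(a,C(*u),.141)-col)[1::-1])) for u in((152,295),(172,313),(162,304))])
out=ray(a,C(151,515),.1);kn=ray(a,(357.1,204.5),.160)
print('out',out,'knob',kn,[np.linalg.norm((v-col)[:2]) for v in(out,kn)],[np.degrees(np.arctan2(*(v-col)[1::-1])) for v in(out,kn)])
h0,h1=ray(a,C(131,215),.195),ray(a,C(134,317),.195);print('handle',h0,h1,np.degrees(np.arctan2(*(h1-h0)[1::-1])))
tr=np.array([.5624,.0657]);print(tr-col[:2],np.linalg.norm(tr-col[:2]))
go((.45,-.30,.42),-84); go((.47,.0,.42),-84)
E
```

```text
dial [0.60464004 0.2367553  0.139     ]
[[0.78  0.295 0.172]
 [0.781 0.186 0.172]
 [0.686 0.185 0.172]
 [0.685 0.291 0.172]] [0.73312799 0.23914892 0.172     ]
mark [np.float64(-136.81204443259762), np.float64(-135.07420311296158), np.float64(-135.69824548362354)]
out [0.42826515 0.21902239 0.1       ] knob [0.47777912 0.22410263 0.16      ] [np.float64(0.1772640971236047), np.float64(0.1274903282900412)] [np.float64(-174.25871590125433), np.float64(-174.30435052067443)]
handle [0.63310731 0.23830196 0.195     ] [0.56017132 0.23710832 0.195     ] -179.06240481850008
[-0.04224004 -0.1710553 ] 0.17619346814709683
t [ 0.3063 -0.2041 -0.0158] w [-0.08  0.02 15.82]
t [ 0.4364 -0.4752 -0.0154] w [-0.08  0.02 15.82]
```

>>> step_arm(
  rows=[
    {"tx":0.06,"ty":-0.06,"tz":-0.02},
    {"tx":0.06,"ty":-0.06,"tz":-0.02},
  ],
)

```text
invalid input at $.rows[0]: expected keys wx, wy, wz, tx, ty, tz, gripper
```

>>> step_arm(
  rows=[
    {"wx":0,"wy":0,"wz":0,"tx":0.31,"ty":-0.2,"tz":-0.016,"gripper":45},
    {"wx":0,"wy":0,"wz":0,"tx":0.31,"ty":-0.2,"tz":-0.016,"gripper":45},
    {"wx":0,"wy":0,"wz":0,"tx":0.31,"ty":-0.2,"tz":-0.016,"gripper":45},
    {"wx":0,"wy":0,"wz":0,"tx":0.31,"ty":-0.2,"tz":-0.016,"gripper":45},
    {"wx":0,"wy":0,"wz":0,"tx":0.31,"ty":-0.2,"tz":-0.016,"gripper":45},
    {"wx":0,"wy":0,"wz":0,"tx":0.31,"ty":-0.2,"tz":-0.016,"gripper":45},
    {"wx":0,"wy":0,"wz":0,"tx":0.31,"ty":-0.2,"tz":-0.016,"gripper":45},
    {"wx":0,"wy":0,"wz":16,"tx":0.44,"ty":-0.475,"tz":-0.016,"gripper":45},
    {"wx":0,"wy":0,"wz":16,"tx":0.44,"ty":-0.475,"tz":-0.016,"gripper":45},
    {"wx":0,"wy":0,"wz":16,"tx":0.44,"ty":-0.475,"tz":-0.016,"gripper":45},
    {"wx":0,"wy":0,"wz":16,"tx":0.44,"ty":-0.475,"tz":-0.016,"gripper":45},
    {"wx":0,"wy":0,"wz":16,"tx":0.44,"ty":-0.475,"tz":-0.016,"gripper":45},
    {"wx":0,"wy":0,"wz":16,"tx":0.44,"ty":-0.475,"tz":-0.016,"gripper":45},
    {"wx":0,"wy":0,"wz":16,"tx":0.44,"ty":-0.475,"tz":-0.016,"gripper":45},
    {"wx":0,"wy":0,"wz":16,"tx":0.44,"ty":-0.475,"tz":-0.016,"gripper":45},
    {"wx":0,"wy":0,"wz":16,"tx":0.44,"ty":-0.475,"tz":-0.016,"gripper":45},
  ],
)

```text
clock: 1.7
tcp_pos: [0.4734, 0.001, 0.4205]
orientation: [0.999, 0.051, -0.0, 0.0]
contact_force: [-0.0, 0.1, -0.0]
opening: 0.0384
finger_force: 0.0
```

```bash
python3 - <<'E'
from h import *
s=robot.observe();print(s['clock'],s['tcp_pos'],s['joint_pos'],s['opening'])
c=cap('wrist');print(c['T_tool_cam'],c['fx'])
go((.5,.21,.42),-84)
E
```

```text
1.7 [0.4734109  0.00104543 0.42048427] [ 0.38926937 -0.01305905 -0.47593906  1.83160805 -0.00582891  1.32213294
 -1.55352414] 0.038424229272525715
[[-7.57634070e-04 -9.55562364e-01 -2.94788050e-01  7.47636471e-02]
 [ 9.99999400e-01 -9.57200731e-04  5.32692481e-04 -1.58389906e-03]
 [-7.91192223e-04 -2.94787470e-01  9.55562516e-01  3.10797671e-02]
 [ 0.00000000e+00  0.00000000e+00  0.00000000e+00  1.00000000e+00]] 331.391357874175
t [ 0.0475 -0.2061  0.0004] w [ 0.01  0.04 -0.23]
```

>>> step_arm(
  rows=[
    {"wx":0,"wy":0,"wz":0,"tx":0.05,"ty":-0.21,"tz":0,"gripper":45},
    {"wx":0,"wy":0,"wz":0,"tx":0.05,"ty":-0.21,"tz":0,"gripper":45},
    {"wx":0,"wy":0,"wz":0,"tx":0.05,"ty":-0.21,"tz":0,"gripper":45},
    {"wx":0,"wy":0,"wz":0,"tx":0.05,"ty":-0.21,"tz":0,"gripper":45},
    {"wx":0,"wy":0,"wz":0,"tx":0.05,"ty":-0.21,"tz":0,"gripper":45},
    {"wx":0,"wy":0,"wz":0,"tx":0.05,"ty":-0.21,"tz":0,"gripper":45},
    {"wx":0,"wy":0,"wz":0,"tx":0.05,"ty":-0.21,"tz":0,"gripper":45},
  ],
)

```text
clock: 2.45
tcp_pos: [0.5026, 0.2134, 0.4202]
orientation: [0.999, 0.05, -0.0, 0.0]
contact_force: [-0.2, -0.3, -0.5]
opening: 0.0384
finger_force: 0.0
```

```bash
cat >> h.py <<'E'
def wrist():
    from scipy.spatial.transform import Rotation as Ro
    c=cap('wrist');s=c['s'];T=np.array(c['T_tool_cam']);R=Ro.from_quat(s['orientation']).as_matrix()
    Rc=R@T[:3,:3];o=s['tcp_pos']+R@T[:3,3];c['R']=Rc.T;c['t']=-Rc.T@o
    return c
E
python3 - <<'E'
from h import *
c=wrist();pickle.dump(c,open('w1.pkl','wb'));save(c,'w1.png');print(c['s']['tcp_pos'],c['s']['joint_pos'])
E
```

```text
[0.50261479 0.21340564 0.42020152] [ 0.12300058  0.17135924 -0.6757066   1.66821653  0.10994757  1.34168807
 -2.04174286]
```

View pics/w1.png

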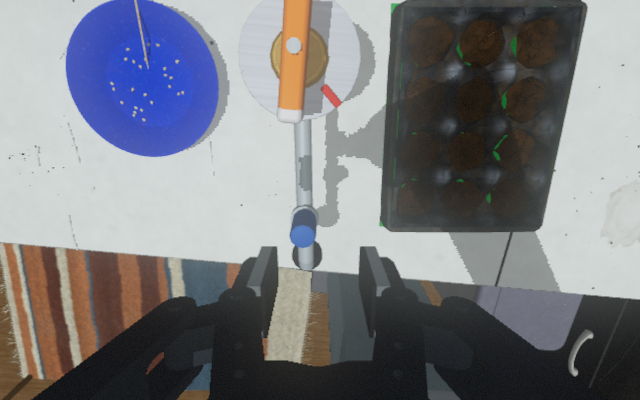

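Clear view: white pivot dot at (293,45), knob top (303,235), tip (290,115), red tab (325,89)–(338,103), tray corners (397,2), (584,0), (541,231), (383,228).

```bash
python3 - <<'E'
from h import *
c=pickle.load(open('w1.pkl','rb'));hsv=cv2.cvtColor(c['pixels'],cv2.COLOR_RGB2HSV)
print('dot',ray(c,(293,45),.195),'cone',ray(c,(299,55),.150),'dial x',ray(c,(239,57),.139),ray(c,(360,57),.139))
k=cv2.inRange(hsv,(0,150,90),(6,255,255));k[:, :310]=0;k[:,350:]=0;k[75:110]=k[75:110];k[:75]=0;k[110:]=0
M=np.argwhere(k)[:,::-1];red=[ray(c,u,.141) for u in (M.mean(0),(325,89),(338,103))];print('red',np.round(red,4))
kn=ray(c,(303,236),.164);print('knob',kn)
tr=[ray(c,u,.058) for u in((397,2),(584,0),(541,231),(383,228))];print(np.round(tr,4),np.mean(tr,0))
h=[ray(c,u,.195) for u in((281,115),(302,115),(287,0),(312,0))];print('handle',np.round(h,4))
E
```

```text
dot [0.60206555 0.238116   0.195     ] cone [0.60224894 0.23732346 0.15      ] dial x [0.59799981 0.27949894 0.139     ] [0.60634747 0.19559623 0.139     ]
red [[   nan    nan    nan]
 [0.5828 0.2177 0.141 ]
 [0.5743 0.2074 0.141 ]]
knob [0.47864016 0.22346289 0.164     ]
[[ 0.6636  0.1605  0.058 ]
 [ 0.6815 -0.0034  0.058 ]
 [ 0.4634 -0.0309  0.058 ]
 [ 0.4501  0.1392  0.058 ]] [0.56467227 0.06633734 0.058     ]
handle [[0.5651 0.2421 0.195 ]
 [0.5663 0.2302 0.195 ]
 [0.623  0.2428 0.195 ]
 [0.6242 0.23   0.195 ]]<stdin>:5: RuntimeWarning: Mean of empty slice.
  ret = um.true_divide(
```

```bash
python3 - <<'E'
from h import *
go((.4785,.2235,.35),-83.4);go((.4785,.2235,.308),-83.4)
E
```

```text
t [-0.0229 -0.013   0.0704] w [ 0.05  0.04 -0.95]
t [-0.0229 -0.013   0.1124] w [ 0.05  0.04 -0.95]
```

>>> step_arm(
  rows=[
    {"wx":0,"wy":0,"wz":-1,"tx":-0.023,"ty":-0.013,"tz":0.04,"gripper":45},
    {"wx":0,"wy":0,"wz":-1,"tx":-0.023,"ty":-0.013,"tz":0.07,"gripper":45},
    {"wx":0,"wy":0,"wz":-1,"tx":-0.023,"ty":-0.013,"tz":0.07,"gripper":45},
    {"wx":0,"wy":0,"wz":-1,"tx":-0.023,"ty":-0.013,"tz":0.09,"gripper":45},
    {"wx":0,"wy":0,"wz":-1,"tx":-0.023,"ty":-0.013,"tz":0.1,"gripper":45},
    {"wx":0,"wy":0,"wz":-1,"tx":-0.023,"ty":-0.013,"tz":0.112,"gripper":45},
    {"wx":0,"wy":0,"wz":-1,"tx":-0.023,"ty":-0.013,"tz":0.112,"gripper":45},
    {"wx":0,"wy":0,"wz":-1,"tx":-0.023,"ty":-0.013,"tz":0.112,"gripper":29},
    {"wx":0,"wy":0,"wz":-1,"tx":-0.023,"ty":-0.013,"tz":0.112,"gripper":29},
    {"wx":0,"wy":0,"wz":-1,"tx":-0.023,"ty":-0.013,"tz":0.112,"gripper":29},
    {"wx":0,"wy":0,"wz":-1,"tx":-0.023,"ty":-0.013,"tz":0.112,"gripper":29},
  ],
)

```text
clock: 3.6
tcp_pos: [0.478, 0.2257, 0.3092]
orientation: [0.998, 0.059, 0.0, -0.0]
contact_force: [-0.3, -1.3, 0.0]
opening: 0.0248
finger_force: 0.5
```

```bash
python3 - <<'E'
from h import *
s=robot.observe();print(s['tcp_pos'],s['contact_force'],s['opening'],s['joint_pos'])
c=wrist();save(c,'w2.png')
for k in range(1,15):
    d=min(5.2*k,72);a=np.radians(-173.4+d); print(d,end=' ');go((.602+.125*np.cos(a),.2378+.125*np.sin(a),.308),-83.4+d,s)
E
```

```text
[0.47795961 0.22568485 0.30922805] [-0.34845743 -1.337833    0.02721637] 0.02483949214333452 [ 0.08906903  0.22775585 -0.68685517  1.85025038  0.16025156  1.118356
 -2.10736555]
5.2 t [0.0001 0.0136 0.0012] w [ 0.   -0.05 -4.99]
10.4 t [0.0016 0.0248 0.0012] w [  0.    -0.05 -10.19]
15.600000000000001 t [0.0041 0.0359 0.0012] w [  0.    -0.05 -15.39]
20.8 t [0.0076 0.0466 0.0012] w [ 1.000e-02 -5.000e-02 -2.059e+01]
26.0 t [0.0121 0.0571 0.0012] w [ 1.000e-02 -5.000e-02 -2.579e+01]
31.200000000000003 t [0.0174 0.067  0.0012] w [ 1.000e-02 -5.000e-02 -3.099e+01]
36.4 t [0.0237 0.0765 0.0012] w [ 1.000e-02 -5.000e-02 -3.619e+01]
41.6 t [0.0308 0.0853 0.0013] w [ 2.000e-02 -4.000e-02 -4.139e+01]
46.800000000000004 t [0.0387 0.0935 0.0013] w [ 2.000e-02 -4.000e-02 -4.659e+01]
52.0 t [0.0473 0.1009 0.0013] w [ 2.000e-02 -4.000e-02 -5.179e+01]
57.2 t [0.0565 0.1075 0.0013] w [ 2.000e-02 -4.000e-02 -5.699e+01]
62.400000000000006 t [0.0663 0.1132 0.0013] w [ 2.000e-02 -4.000e-02 -6.219e+01]
67.60000000000001 t [0.0765 0.1181 0.0013] w [ 3.000e-02 -4.000e-02 -6.739e+01]
72 t [0.0855 0.1214 0.0013] w [ 3.000e-02 -4.000e-02 -7.179e+01]
```

View pics/w2.png

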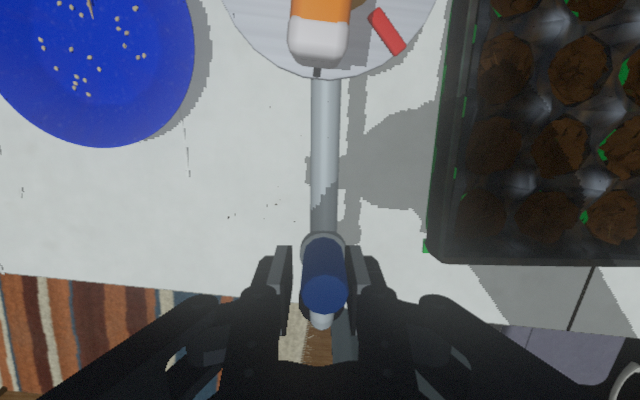

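The knob at (324,285) sits between the fingers, which straddle it. Swing along the arc.

>>> step_arm(
  rows=[
    {"wx":0,"wy":0,"wz":-5,"tx":0.0,"ty":0.0125,"tz":0,"gripper":29},
    {"wx":0,"wy":0,"wz":-10.2,"tx":0.0016,"ty":0.025,"tz":0,"gripper":29},
    {"wx":0,"wy":0,"wz":-15.4,"tx":0.004,"ty":0.036,"tz":0,"gripper":29},
    {"wx":0,"wy":0,"wz":-20.6,"tx":0.0076,"ty":0.0466,"tz":0,"gripper":29},
    {"wx":0,"wy":0,"wz":-25.8,"tx":0.012,"ty":0.057,"tz":0,"gripper":29},
    {"wx":0,"wy":0,"wz":-31,"tx":0.0174,"ty":0.067,"tz":0,"gripper":29},
    {"wx":0,"wy":0,"wz":-36.2,"tx":0.0237,"ty":0.0765,"tz":0,"gripper":29},
    {"wx":0,"wy":0,"wz":-41.4,"tx":0.031,"ty":0.0853,"tz":0,"gripper":29},
    {"wx":0,"wy":0,"wz":-46.6,"tx":0.0387,"ty":0.0935,"tz":0,"gripper":29},
    {"wx":0,"wy":0,"wz":-51.8,"tx":0.0473,"ty":0.101,"tz":0,"gripper":29},
    {"wx":0,"wy":0,"wz":-57,"tx":0.0565,"ty":0.1075,"tz":0,"gripper":29},
    {"wx":0,"wy":0,"wz":-62.2,"tx":0.0663,"ty":0.1132,"tz":0,"gripper":29},
    {"wx":0,"wy":0,"wz":-67.4,"tx":0.0765,"ty":0.118,"tz":0,"gripper":29},
    {"wx":0,"wy":0,"wz":-71.8,"tx":0.0855,"ty":0.1214,"tz":0,"gripper":29},
    {"wx":0,"wy":0,"wz":-71.8,"tx":0.0855,"ty":0.1214,"tz":0,"gripper":29},
    {"wx":0,"wy":0,"wz":-71.8,"tx":0.0855,"ty":0.1214,"tz":0,"gripper":29},
    {"wx":0,"wy":0,"wz":-71.8,"tx":0.0855,"ty":0.1214,"tz":0,"gripper":29},
  ],
)

```text
clock: 5.35
tcp_pos: [0.5766, 0.1157, 0.3088]
orientation: [0.774, 0.633, 0.0, -0.0]
contact_force: [-0.4, 0.5, -0.3]
opening: 0.0249
finger_force: 0.0
```

```bash
python3 - <<'E'
from h import *
s=robot.observe();print(s['clock'],s['tcp_pos'],s['contact_force'],s['opening'],s['joint_pos'])
c=cap('top');hsv=cv2.cvtColor(c['pixels'],cv2.COLOR_RGB2HSV);save(c,'t3.png')
c=wrist();save(c,'w3.png');pickle.dump(c,open('w3.pkl','wb'))
E
```

```text
5.35 [0.57664621 0.11568632 0.30881788] [-0.38972603  0.45473643 -0.34728344] 0.024885248200220197 [ 0.34944193  0.37707376 -0.76264614  1.70678675  0.27971782  1.17037198
 -0.68832164]
```

View pics/w3.png

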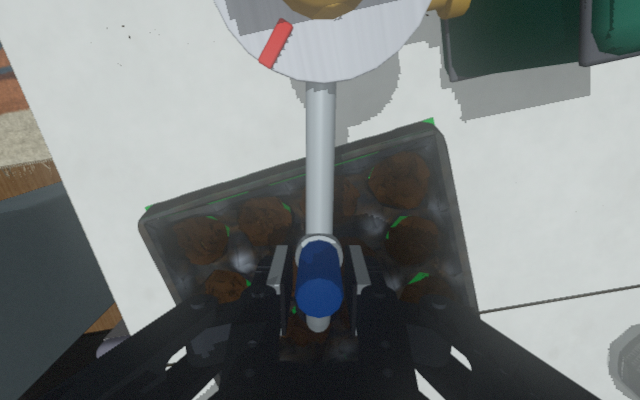

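Knob centred (319,290) between the fingers, outlet over the tray, red tab (287,22)–(266,66).

```bash
python3 - <<'E'
from h import *
c=pickle.load(open('w3.pkl','rb'));col=np.array([.602,.2378,0])
kn=ray(c,(319,290),.164);a=np.arctan2(*(kn-col)[1::-1]);print('knob',kn,np.degrees(a),'outlet',col[:2]+.175*np.array([np.cos(a),np.sin(a)]),'tray .5635 .066')
print('red',[(ray(c,u,.141).round(4),np.degrees(np.arctan2(*(ray(c,u,.141)-col)[1::-1]))) for u in((287,22),(266,66),(277,43))])
s=c['s'];go((.5766,.1157,.42),-12.6,s);go((.602,.2378,.42),-90,s)
E
```

```text
knob [0.57694964 0.12004731 0.164     ] -102.00989303481751 outlet [0.5655859  0.06663045] tray .5635 .066
red [(array([0.585 , 0.2193, 0.141 ]), np.float64(-132.6584254432431)), (array([0.5736, 0.2061, 0.141 ]), np.float64(-131.85264796872815)), (array([0.5797, 0.2132, 0.141 ]), np.float64(-132.1635008525662))]
t [ 0.     -0.     -0.1111] w [ 0.   -0.    1.17]
t [ 0.1247  0.0007 -0.1111] w [ 0.   -0.   78.57]
```

>>> step_arm(
  rows=[
    {"wx":0,"wy":0,"wz":0,"tx":0,"ty":0,"tz":0,"gripper":45},
    {"wx":0,"wy":0,"wz":0,"tx":0,"ty":0,"tz":0,"gripper":45},
    {"wx":0,"wy":0,"wz":0,"tx":0,"ty":0,"tz":-0.04,"gripper":45},
    {"wx":0,"wy":0,"wz":0,"tx":0,"ty":0,"tz":-0.08,"gripper":60},
    {"wx":0,"wy":0,"wz":0,"tx":0,"ty":0,"tz":-0.11,"gripper":60},
    {"wx":0,"wy":0,"wz":0,"tx":0,"ty":0,"tz":-0.11,"gripper":60},
    {"wx":0,"wy":0,"wz":8,"tx":0.03,"ty":0,"tz":-0.11,"gripper":60},
    {"wx":0,"wy":0,"wz":16,"tx":0.06,"ty":0,"tz":-0.11,"gripper":60},
    {"wx":0,"wy":0,"wz":24,"tx":0.09,"ty":0,"tz":-0.11,"gripper":60},
    {"wx":0,"wy":0,"wz":32,"tx":0.125,"ty":0.001,"tz":-0.11,"gripper":60},
    {"wx":0,"wy":0,"wz":40,"tx":0.125,"ty":0.001,"tz":-0.11,"gripper":60},
    {"wx":0,"wy":0,"wz":48,"tx":0.125,"ty":0.001,"tz":-0.11,"gripper":60},
    {"wx":0,"wy":0,"wz":56,"tx":0.125,"ty":0.001,"tz":-0.11,"gripper":60},
    {"wx":0,"wy":0,"wz":64,"tx":0.125,"ty":0.001,"tz":-0.11,"gripper":60},
    {"wx":0,"wy":0,"wz":72,"tx":0.125,"ty":0.001,"tz":-0.11,"gripper":60},
    {"wx":0,"wy":0,"wz":78.6,"tx":0.125,"ty":0.001,"tz":-0.11,"gripper":60},
    {"wx":0,"wy":0,"wz":78.6,"tx":0.125,"ty":0.001,"tz":-0.11,"gripper":60},
    {"wx":0,"wy":0,"wz":78.6,"tx":0.125,"ty":0.001,"tz":-0.11,"gripper":60},
    {"wx":0,"wy":0,"wz":78.6,"tx":0.125,"ty":0.001,"tz":-0.11,"gripper":60},
  ],
)

```text
clock: 7.35
tcp_pos: [0.6027, 0.2376, 0.4184]
orientation: [1.0, 0.002, -0.0, 0.0]
contact_force: [0.2, 0.4, -0.5]
opening: 0.0511
finger_force: 0.0
```

```bash
python3 - <<'E'
from h import *
s=robot.observe();print(s['clock'],s['joint_pos'])
go((.602,.2378,.348),-90);
c=wrist();save(c,'w4.png');pickle.dump(c,open('w4.pkl','wb'))
E
```

```text
7.35 [-0.007713    0.38202745 -0.58240389  1.42406582  0.20954753  1.39797083
 -2.16070334]
t [-0.0007 -0.0002  0.0704] w [0.   0.02 0.17]
```

View pics/w4.png

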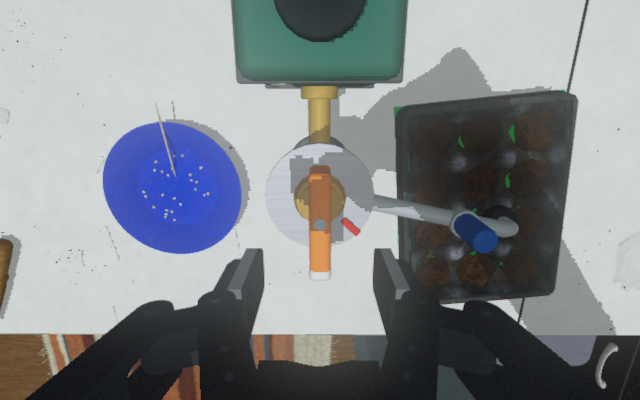

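Handle (319,220) lies aligned between the fingers; spout and outlet (505,220) are over the tray. Descend and grip.

>>> step_arm(
  rows=[
    {"wx":0,"wy":0,"wz":0,"tx":-0.001,"ty":0,"tz":0.03,"gripper":60},
    {"wx":0,"wy":0,"wz":0,"tx":-0.001,"ty":0,"tz":0.05,"gripper":60},
    {"wx":0,"wy":0,"wz":0,"tx":-0.001,"ty":0,"tz":0.065,"gripper":60},
    {"wx":0,"wy":0,"wz":0,"tx":-0.001,"ty":0,"tz":0.073,"gripper":60},
    {"wx":0,"wy":0,"wz":0,"tx":-0.001,"ty":0,"tz":0.073,"gripper":30},
    {"wx":0,"wy":0,"wz":0,"tx":-0.001,"ty":0,"tz":0.073,"gripper":22},
    {"wx":0,"wy":0,"wz":0,"tx":-0.001,"ty":0,"tz":0.073,"gripper":22},
    {"wx":0,"wy":0,"wz":0,"tx":-0.001,"ty":0,"tz":0.073,"gripper":22},
    {"wx":0,"wy":0,"wz":0,"tx":-0.001,"ty":0,"tz":0.073,"gripper":0},
    {"wx":0,"wy":0,"wz":0,"tx":-0.001,"ty":0,"tz":0.073,"gripper":0},
    {"wx":0,"wy":0,"wz":0,"tx":-0.001,"ty":0,"tz":0.073,"gripper":0},
    {"wx":0,"wy":0,"wz":0,"tx":-0.001,"ty":0,"tz":0.073,"gripper":0},
  ],
)

```text
clock: 8.6
tcp_pos: [0.602, 0.2371, 0.3461]
orientation: [1.0, -0.0, 0.0, 0.0]
contact_force: [0.6, -4.6, 3.7]
opening: 0.0126
finger_force: 62.2
```

>>> step_arm(
  rows=[
    {"wx":0,"wy":0,"wz":0,"tx":0,"ty":0,"tz":0.002,"gripper":0},
    {"wx":0,"wy":0,"wz":0,"tx":0,"ty":0,"tz":0.004,"gripper":0},
    {"wx":0,"wy":0,"wz":0,"tx":0,"ty":0,"tz":0.006,"gripper":0},
    {"wx":0,"wy":0,"wz":0,"tx":0,"ty":0,"tz":0.008,"gripper":0},
    {"wx":0,"wy":0,"wz":0,"tx":0,"ty":0,"tz":0.0095,"gripper":0},
    {"wx":0,"wy":0,"wz":0,"tx":0,"ty":0,"tz":0.0095,"gripper":0},
    {"wx":0,"wy":0,"wz":0,"tx":0,"ty":0,"tz":0.0095,"gripper":0},
  ],
)

```text
clock: 9.3
tcp_pos: [0.602, 0.2372, 0.3371]
orientation: [1.0, -0.0, 0.0, 0.0]
contact_force: [-2.1, -6.9, 8.9]
opening: 0.0124
finger_force: 63.1
```

>>> step_arm(
  rows=[
    {"wx":0,"wy":0,"wz":0,"tx":0,"ty":0,"tz":0.001,"gripper":0},
    {"wx":0,"wy":0,"wz":0,"tx":0,"ty":0,"tz":0.002,"gripper":0},
    {"wx":0,"wy":0,"wz":0,"tx":0,"ty":0,"tz":0.002,"gripper":0},
  ],
)

```text
clock: 9.6
tcp_pos: [0.602, 0.2373, 0.3367]
orientation: [1.0, -0.0, 0.001, 0.0]
contact_force: [-6.6, -7.9, 19.8]
opening: 0.0129
finger_force: 64.5
```

```bash
python3 - <<'E'
from h import *
s=robot.observe();print(s['tcp_pos'],s['contact_force'],s['moment'])
c=wrist();hsv=cv2.cvtColor(c['pixels'],cv2.COLOR_RGB2HSV);save(c,'w5.png')
b=cap('side');save(b,'s5.png')
a,b0=pickle.load(open('c.pkl','rb'))
w=np.hstack([cv2.resize(x['pixels'][140:220,250:350],(400,320),interpolation=cv2.INTER_CUBIC) for x in(b0,b)])
cv2.imwrite('pics/s5c.png',np.vstack([w[:,:,::-1],cv2.resize(c['pixels'][150:400,120:520],(448,280))[:,:,::-1].copy() if 0 else cv2.resize(c['pixels'][:,:,::-1],(800,280))[:, :]]))
E
```

```text
[0.60199962 0.23730604 0.33667984] [-6.57997981 -7.92523526 19.76616114] [-1.73440483  1.35782424  0.05906006]
```

View pics/s5c.png

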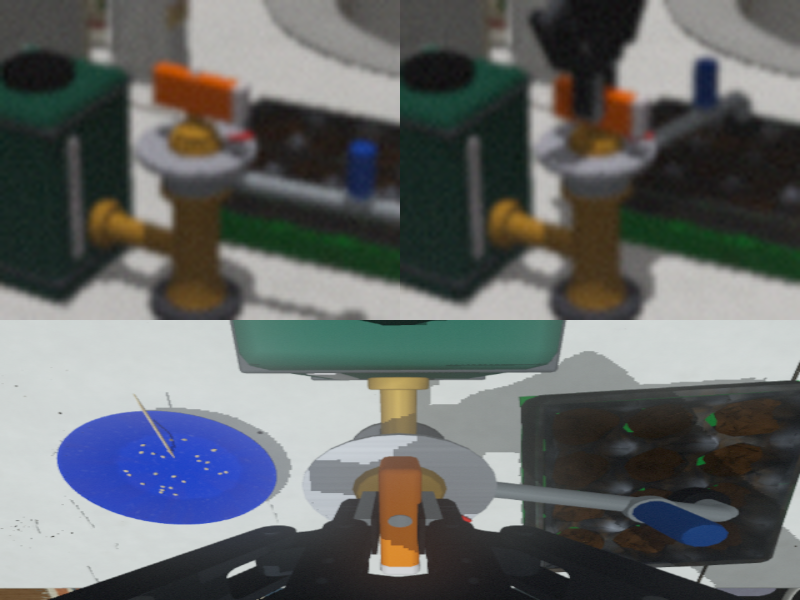

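The side view shows the handle lowered about 9 mm and the wrist view shows it gripped straight. Now turn while holding down.

>>> step_arm(
  rows=[
    {"wx":0,"wy":0,"wz":-4,"tx":0,"ty":0,"tz":0,"gripper":0},
    {"wx":0,"wy":0,"wz":-8,"tx":0,"ty":0,"tz":0,"gripper":0},
    {"wx":0,"wy":0,"wz":-12,"tx":0,"ty":0,"tz":0,"gripper":0},
    {"wx":0,"wy":0,"wz":-16,"tx":0,"ty":0,"tz":0,"gripper":0},
    {"wx":0,"wy":0,"wz":-20,"tx":0,"ty":0,"tz":0,"gripper":0},
    {"wx":0,"wy":0,"wz":-24,"tx":0,"ty":0,"tz":0,"gripper":0},
    {"wx":0,"wy":0,"wz":-28,"tx":0,"ty":0,"tz":0,"gripper":0},
    {"wx":0,"wy":0,"wz":-32,"tx":0,"ty":0,"tz":0,"gripper":0},
    {"wx":0,"wy":0,"wz":-36,"tx":0,"ty":0,"tz":0,"gripper":0},
    {"wx":0,"wy":0,"wz":-40,"tx":0,"ty":0,"tz":0,"gripper":0},
    {"wx":0,"wy":0,"wz":-44,"tx":0,"ty":0,"tz":0,"gripper":0},
    {"wx":0,"wy":0,"wz":-48,"tx":0,"ty":0,"tz":0,"gripper":0},
    {"wx":0,"wy":0,"wz":-48,"tx":0,"ty":0,"tz":0,"gripper":0},
    {"wx":0,"wy":0,"wz":-48,"tx":0,"ty":0,"tz":0,"gripper":0},
  ],
)

```text
clock: 11.1
tcp_pos: [0.6021, 0.2371, 0.3367]
orientation: [0.914, 0.406, 0.001, 0.001]
contact_force: [-5.7, -9.0, 21.3]
opening: 0.0127
finger_force: 64.5
```

```bash
python3 - <<'E'
from h import *
s=robot.observe();print(s['tcp_pos'],s['contact_force'],s['moment'],s['opening'])
c=wrist();save(c,'w6.png');pickle.dump(c,open('w6.pkl','wb'))
E
```

```text
[0.60213857 0.23706519 0.33669185] [-5.70848935 -9.02012902 21.32631942] [-1.96435829  1.31507879  0.07704517] 0.012716199606012746
```

View pics/w6.png

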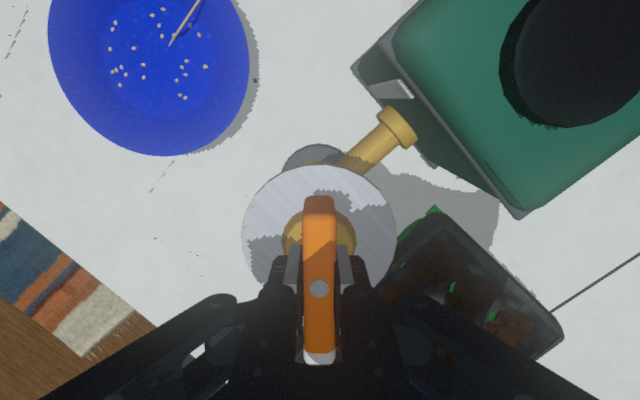

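Handle turned with the gripper (axis at (319,288), tip down the image); the tab is hidden beneath the tip. Release and rise.

>>> step_arm(
  rows=[
    {"wx":0,"wy":0,"wz":0,"tx":0,"ty":0,"tz":0,"gripper":40},
    {"wx":0,"wy":0,"wz":0,"tx":0,"ty":0,"tz":0,"gripper":60},
    {"wx":0,"wy":0,"wz":0,"tx":0,"ty":0,"tz":0,"gripper":60},
    {"wx":0,"wy":0,"wz":0,"tx":0,"ty":0,"tz":0,"gripper":60},
    {"wx":0,"wy":0,"wz":0,"tx":0,"ty":0,"tz":-0.03,"gripper":60},
    {"wx":0,"wy":0,"wz":0,"tx":0,"ty":0,"tz":-0.06,"gripper":60},
    {"wx":0,"wy":0,"wz":0,"tx":0,"ty":0,"tz":-0.09,"gripper":60},
    {"wx":0,"wy":0,"wz":0,"tx":-0.05,"ty":0,"tz":-0.12,"gripper":60},
    {"wx":0,"wy":0,"wz":0,"tx":-0.05,"ty":0,"tz":-0.12,"gripper":60},
    {"wx":0,"wy":0,"wz":0,"tx":-0.05,"ty":0,"tz":-0.12,"gripper":60},
  ],
)

```text
clock: 12.15
tcp_pos: [0.568, 0.1998, 0.4554]
orientation: [0.914, 0.406, 0.001, 0.001]
contact_force: [0.5, -0.2, -1.3]
opening: 0.0513
finger_force: 0.0
```

```bash
python3 - <<'E'
from h import *
c=wrist();print(c['s']['tcp_pos'],c['s']['contact_force']);pickle.dump(c,open('w7.pkl','wb'))
b=cap('side')
w=cv2.resize(b['pixels'][140:220,250:350],(400,320),interpolation=cv2.INTER_CUBIC)
o=np.zeros((400,640,3),np.uint8);o[:]=c['pixels'];o[:128,:160]=cv2.resize(w,(160,128))
cv2.imwrite('pics/w7.png',o[:,:,::-1])
E
```

```text
[0.56802243 0.19977296 0.45537585] [ 0.46091809 -0.15441228 -1.32912269]
```

View pics/w7.png

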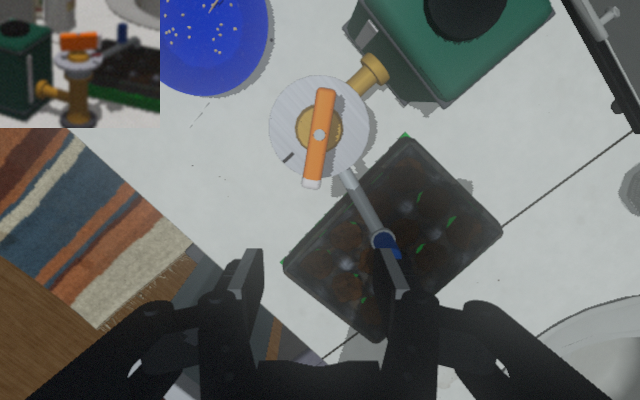

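The handle points from (326,90) to (312,187), tab not visible (under the handle), zero line at (288,157). Measure its angle.

```bash
python3 - <<'E'
from h import *
c=pickle.load(open('w7.pkl','rb'));hsv=cv2.cvtColor(c['pixels'],cv2.COLOR_RGB2HSV)
k=cv2.inRange(hsv,(5,160,130),(22,255,255));q=np.zeros_like(k);q[85:195,295:340]=k[85:195,295:340]
cn=max(cv2.findContours(q,0,2)[0],key=cv2.contourArea);r=cv2.boxPoints(cv2.minAreaRect(cn));print(r.round(1))
for z in(.187,.195):
    P=np.array([ray(c,u,z)[:2] for u in r]);e=[P[1]-P[0],P[2]-P[1]];e=max(e,key=np.linalg.norm);print(P.round(4),np.degrees(np.arctan2(e[1],e[0])),'dot',ray(c,(319,135),z),'tip',ray(c,(311.5,186),z))
print('zero line',[ray(c,u,.139)[:2] for u in((284,160),(292,154))])
k2=cv2.inRange(hsv,(0,130,80),(5,255,255))|cv2.inRange(hsv,(172,130,80),(180,255,255));k2[:100]=0;k2[200:]=0;k2[:,:260]=0;k2[:,370:]=0;print('red px',np.argwhere(k2)[:20].tolist())
a,b0=pickle.load(open('c.pkl','rb'));s=cap('side');h=cv2.cvtColor(s['pixels'],cv2.COLOR_RGB2HSV)
for x in(b0,s):
  h=cv2.cvtColor(x['pixels'],cv2.COLOR_RGB2HSV);m=cv2.inRange(h,(5,180,150),(18,255,255))[145:180,280:320];i=np.argwhere(m);print('side',len(i),i.min(0)+[145,280],i.max(0)+[145,280],i.mean(0)+[145,280])
print('axis at depth',[(d,np.round(proj(b0,(.602,.2375,.195-d)),1)) for d in(0,.008)])
cv2.imwrite('pics/w8.png',np.hstack([cv2.resize(c['pixels'][65:215,250:390],(560,600),interpolation=cv2.INTER_CUBIC),cv2.resize(s['pixels'][145:215,280:308],(240,600),interpolation=cv2.INTER_CUBIC)])[:,:,::-1])
E
```

```text
[[308.8 177.8]
 [316.9 137.6]
 [325.3 139.3]
 [317.3 179.5]]
[[0.5756 0.2196]
 [0.5996 0.2373]
 [0.6033 0.2324]
 [0.5794 0.2145]] 36.403974730928944 dot [0.60192423 0.2376415  0.187     ] tip [0.57285516 0.21370965 0.187     ]
[[0.577  0.2209]
 [0.6002 0.238 ]
 [0.6038 0.2332]
 [0.5807 0.2159]] 36.40397473092879 dot [0.6024617  0.23829822 0.195     ] tip [0.57437224 0.21517287 0.195     ]
zero line [array([0.56178668, 0.23818059]), array([0.57053756, 0.23731939])]
red px []
side 37 [156 289] [161 307] [158.59459459 297.43243243]
side 40 [161 288] [163 309] [161.925 298.225]
axis at depth [(0, array([298.1, 157.8])), (0.008, array([298.1, 160.4]))]
```

View pics/w8.png

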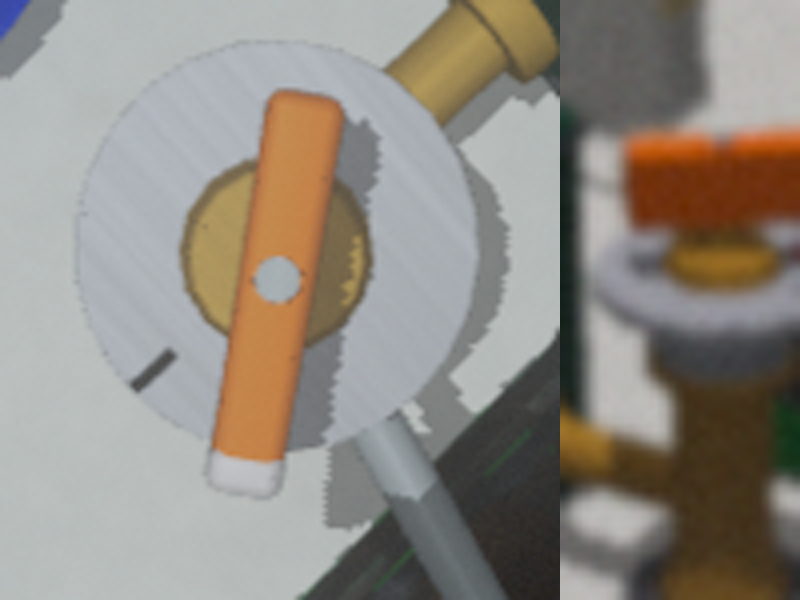

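Handle direction is about -141°, the tab is at about -132.5°: it sprang back roughly 8° on release. I'll regrip, press deeper and correct.

```bash
cat >> h.py <<'E'
def bar(c,z=.187):
    h=cv2.cvtColor(c['pixels'],cv2.COLOR_RGB2HSV);k=cv2.inRange(h,(5,110,150),(18,255,255))
    cn=max(cv2.findContours(k,0,2)[0],key=cv2.contourArea);k[:]=0;cv2.drawContours(k,[cn],-1,255,-1)
    P=np.array([ray(c,u,z)[:2] for u in np.argwhere(k)[:,::-1]],np.float32)
    r=cv2.minAreaRect(P);b=cv2.boxPoints(r);e=max([b[1]-b[0],b[2]-b[1]],key=np.linalg.norm);print('bar',np.array(r[0]).round(4),np.round(r[1],4),np.degrees(np.arctan2(e[1],e[0])))
E
python3 - <<'E'
from h import *
bar(pickle.load(open('w4.pkl','rb')),.195);bar(pickle.load(open('w6.pkl','rb')));bar(pickle.load(open('w7.pkl','rb')));bar(wrist())
print(robot.observe()['clock']);go((.602,.2375,.42),-51);go((.602,.2375,.337),-51)
E
```

```text
bar [0.6016 0.2379] [0.0645 0.0128] 0.29851368
bar [0.6177 0.2557] [0.0193 0.013 ] 49.794186
bar [0.6012 0.2379] [0.0641 0.0133] 38.22374
bar [0.6011 0.2379] [0.0642 0.0133] 38.141087
12.35
t [0.0496 0.0005 0.0329] w [-0.08  0.07  9.06]
t [0.0497 0.0007 0.1159] w [-0.08  0.07  9.06]
```

>>> step_arm(
  rows=[
    {"wx":0,"wy":0,"wz":5,"tx":0.05,"ty":0.0005,"tz":0.02,"gripper":60},
    {"wx":0,"wy":0,"wz":9.9,"tx":0.05,"ty":0.0005,"tz":0.033,"gripper":60},
    {"wx":0,"wy":0,"wz":9.9,"tx":0.05,"ty":0.0005,"tz":0.033,"gripper":60},
    {"wx":0,"wy":0,"wz":9.9,"tx":0.05,"ty":0.0005,"tz":0.07,"gripper":60},
    {"wx":0,"wy":0,"wz":9.9,"tx":0.05,"ty":0.0005,"tz":0.1,"gripper":60},
    {"wx":0,"wy":0,"wz":9.9,"tx":0.05,"ty":0.0005,"tz":0.115,"gripper":60},
    {"wx":0,"wy":0,"wz":9.9,"tx":0.05,"ty":0.0005,"tz":0.115,"gripper":30},
    {"wx":0,"wy":0,"wz":9.9,"tx":0.05,"ty":0.0005,"tz":0.115,"gripper":22},
    {"wx":0,"wy":0,"wz":9.9,"tx":0.05,"ty":0.0005,"tz":0.115,"gripper":22},
    {"wx":0,"wy":0,"wz":9.9,"tx":0.05,"ty":0.0005,"tz":0.115,"gripper":0},
    {"wx":0,"wy":0,"wz":9.9,"tx":0.05,"ty":0.0005,"tz":0.115,"gripper":0},
    {"wx":0,"wy":0,"wz":9.9,"tx":0.05,"ty":0.0005,"tz":0.115,"gripper":0},
    {"wx":0,"wy":0,"wz":9.9,"tx":0.05,"ty":0.0005,"tz":0.115,"gripper":0},
  ],
)

```text
clock: 13.65
tcp_pos: [0.6027, 0.2372, 0.3413]
orientation: [0.945, 0.326, 0.002, 0.0]
contact_force: [0.6, -2.4, 6.7]
opening: 0.0128
finger_force: 61.6
```

>>> step_arm(
  rows=[
    {"wx":0,"wy":0,"wz":0,"tx":0,"ty":0,"tz":0.001,"gripper":0},
    {"wx":0,"wy":0,"wz":0,"tx":0,"ty":0,"tz":0.002,"gripper":0},
    {"wx":0,"wy":0,"wz":0,"tx":0,"ty":0,"tz":0.002,"gripper":0},
  ],
)

```text
clock: 13.95
tcp_pos: [0.6028, 0.2373, 0.3401]
orientation: [0.945, 0.326, 0.002, 0.0]
contact_force: [-1.2, -3.0, 11.6]
opening: 0.0127
finger_force: 62.4
```

>>> step_arm(
  rows=[
    {"wx":0,"wy":0,"wz":0,"tx":0,"ty":0,"tz":0.001,"gripper":0},
    {"wx":0,"wy":0,"wz":0,"tx":0,"ty":0,"tz":0.002,"gripper":0},
    {"wx":0,"wy":0,"wz":0,"tx":0,"ty":0,"tz":0.002,"gripper":0},
  ],
)

```text
clock: 14.25
tcp_pos: [0.6028, 0.2375, 0.34]
orientation: [0.945, 0.326, 0.003, 0.001]
contact_force: [-6.8, -5.6, 24.9]
opening: 0.0124
finger_force: 64.1
```

>>> step_arm(
  rows=[
    {"wx":0,"wy":0,"wz":0,"tx":0,"ty":0,"tz":0.001,"gripper":0},
    {"wx":0,"wy":0,"wz":0,"tx":0,"ty":0,"tz":0.001,"gripper":0},
  ],
)

```text
clock: 14.45
tcp_pos: [0.6028, 0.2375, 0.3399]
orientation: [0.945, 0.326, 0.003, 0.001]
contact_force: [-8.7, -6.3, 30.0]
opening: 0.0128
finger_force: 64.9
```

>>> step_arm(
  rows=[
    {"wx":0,"wy":0,"wz":-3,"tx":0,"ty":0,"tz":0,"gripper":0},
    {"wx":0,"wy":0,"wz":-6,"tx":0,"ty":0,"tz":0,"gripper":0},
    {"wx":0,"wy":0,"wz":-9,"tx":0,"ty":0,"tz":0,"gripper":0},
    {"wx":0,"wy":0,"wz":-11.5,"tx":0,"ty":0,"tz":0,"gripper":0},
    {"wx":0,"wy":0,"wz":-11.5,"tx":0,"ty":0,"tz":0,"gripper":0},
    {"wx":0,"wy":0,"wz":-11.5,"tx":0,"ty":0,"tz":0,"gripper":0},
    {"wx":0,"wy":0,"wz":-11.5,"tx":0,"ty":0,"tz":0,"gripper":25},
    {"wx":0,"wy":0,"wz":-11.5,"tx":0,"ty":0,"tz":0,"gripper":25},
    {"wx":0,"wy":0,"wz":-11.5,"tx":0,"ty":0,"tz":0,"gripper":25},
  ],
)

```text
clock: 15.35
tcp_pos: [0.6021, 0.2373, 0.3343]
orientation: [0.908, 0.42, 0.0, -0.0]
contact_force: [-0.5, 0.8, 0.5]
opening: 0.0218
finger_force: 0.0
```

```bash
python3 - <<'E'
from h import *
c=wrist();s=c['s'];print(s['tcp_pos'],s['contact_force']);pickle.dump(c,open('w9.pkl','wb'))
go(s['tcp_pos'],-42,s);bar(c);save(c,'w9.png')
h=cv2.cvtColor(c['pixels'],cv2.COLOR_RGB2HSV);k=cv2.inRange(h,(5,110,120),(18,255,255))
for r in range(200,360,20):
    i=np.flatnonzero(k[r,270:370]); print(r,(i.min()+270,i.max()+270) if len(i) else 0,end=' ')
E
```

```text
[0.60208335 0.23727696 0.33430067] [-0.4707963   0.83367432  0.51588283]
t [0. 0. 0.] w [ 0.   -0.    1.63]
bar [0.6195 0.2536] [0.0186 0.0128] 40.5654
200 (np.int64(318), np.int64(320)) 220 (np.int64(312), np.int64(346)) 240 (np.int64(308), np.int64(346)) 260 (np.int64(308), np.int64(342)) 280 (np.int64(307), np.int64(338)) 300 (np.int64(304), np.int64(334)) 320 (np.int64(300), np.int64(330)) 340 (np.int64(297), np.int64(326))
```

The handle again relaxed by ~9° on release (to ~41°). Overshoot accordingly: realign, regrip, press, turn to ~57°.

>>> step_arm(
  rows=[
    {"wx":0,"wy":0,"wz":4,"tx":0,"ty":0,"tz":0,"gripper":25},
    {"wx":0,"wy":0,"wz":8.5,"tx":0,"ty":0,"tz":0,"gripper":25},
    {"wx":0,"wy":0,"wz":8.5,"tx":0,"ty":0,"tz":0,"gripper":0},
    {"wx":0,"wy":0,"wz":8.5,"tx":0,"ty":0,"tz":0,"gripper":0},
    {"wx":0,"wy":0,"wz":8.5,"tx":0,"ty":0,"tz":0,"gripper":0},
    {"wx":0,"wy":0,"wz":8.5,"tx":0,"ty":0,"tz":0.001,"gripper":0},
    {"wx":0,"wy":0,"wz":8.5,"tx":0,"ty":0,"tz":0.002,"gripper":0},
    {"wx":0,"wy":0,"wz":8.5,"tx":0,"ty":0,"tz":0.002,"gripper":0},
  ],
)

```text
clock: 16.2
tcp_pos: [0.6024, 0.2369, 0.3335]
orientation: [0.936, 0.351, 0.001, 0.0]
contact_force: [-0.4, -5.2, 9.8]
opening: 0.0127
finger_force: 61.8
```

>>> step_arm(
  rows=[
    {"wx":0,"wy":0,"wz":0,"tx":0,"ty":0,"tz":0.001,"gripper":0},
    {"wx":0,"wy":0,"wz":0,"tx":0,"ty":0,"tz":0.002,"gripper":0},
    {"wx":0,"wy":0,"wz":0,"tx":0,"ty":0,"tz":0.003,"gripper":0},
    {"wx":0,"wy":0,"wz":-4,"tx":0,"ty":0,"tz":0.003,"gripper":0},
    {"wx":0,"wy":0,"wz":-8,"tx":0,"ty":0,"tz":0.003,"gripper":0},
    {"wx":0,"wy":0,"wz":-12,"tx":0,"ty":0,"tz":0.003,"gripper":0},
    {"wx":0,"wy":0,"wz":-15.5,"tx":0,"ty":0,"tz":0.003,"gripper":0},
    {"wx":0,"wy":0,"wz":-15.5,"tx":0,"ty":0,"tz":0.003,"gripper":0},
    {"wx":0,"wy":0,"wz":-15.5,"tx":0,"ty":0,"tz":0.003,"gripper":0},
  ],
)

```text
clock: 17.1
tcp_pos: [0.6025, 0.2371, 0.3326]
orientation: [0.88, 0.474, 0.001, 0.001]
contact_force: [-5.7, -7.3, 23.9]
opening: 0.0125
finger_force: 63.9
```

>>> step_arm(
  rows=[
    {"wx":0,"wy":0,"wz":0,"tx":0,"ty":0,"tz":0,"gripper":30},
    {"wx":0,"wy":0,"wz":0,"tx":0,"ty":0,"tz":0,"gripper":60},
    {"wx":0,"wy":0,"wz":0,"tx":0,"ty":0,"tz":0,"gripper":60},
    {"wx":0,"wy":0,"wz":0,"tx":0,"ty":0,"tz":-0.03,"gripper":60},
    {"wx":0,"wy":0,"wz":0,"tx":0,"ty":0,"tz":-0.06,"gripper":60},
    {"wx":0,"wy":0,"wz":0,"tx":0,"ty":0,"tz":-0.09,"gripper":60},
    {"wx":0,"wy":0,"wz":0,"tx":-0.05,"ty":0,"tz":-0.12,"gripper":60},
    {"wx":0,"wy":0,"wz":0,"tx":-0.05,"ty":0,"tz":-0.12,"gripper":60},
    {"wx":0,"wy":0,"wz":0,"tx":-0.05,"ty":0,"tz":-0.12,"gripper":60},
  ],
)

```text
clock: 18.0
tcp_pos: [0.5745, 0.1946, 0.4501]
orientation: [0.881, 0.474, 0.001, 0.001]
contact_force: [-0.0, 0.1, -0.1]
opening: 0.0513
finger_force: 0.0
```

```bash
python3 - <<'E'
from h import *
c=wrist();s=c['s'];print(s['tcp_pos'],s['contact_force'],s['clock']);pickle.dump(c,open('w10.pkl','wb'))
bar(c);save(c,'w10.png')
col=np.array([.602,.2376,0])
h=cv2.cvtColor(c['pixels'],cv2.COLOR_RGB2HSV)
k=cv2.inRange(h,(0,130,80),(4,255,255))|cv2.inRange(h,(172,130,80),(180,255,255))
i=[u for u in np.argwhere(k)[:,::-1] if np.linalg.norm((ray(c,u,.141)-col)[:2])<.045];print('red',len(i))
# depth from pivot dot / bar length is weak; compare bar's bottom in the side view
a,b0=pickle.load(open('c.pkl','rb'));b=cap('side');save(b,'s10.png')
h=cv2.cvtColor(b['pixels'],cv2.COLOR_RGB2HSV);m=cv2.inRange(h,(3,150,90),(18,255,255))
for x in(294,297,298,299,302):
    for q in(b0,b):
        m=cv2.inRange(cv2.cvtColor(q['pixels'],cv2.COLOR_RGB2HSV),(3,190,110),(14,255,255));j=np.flatnonzero(m[145:180,x])+145;print(x,(j.min(),j.max()) if len(j) else 0,end=' ')
E
```

```text
[0.57446103 0.19463903 0.45007821] [-0.02336132  0.07417066 -0.1326235 ] 18.0
bar [0.6012 0.2379] [0.0641 0.0133] 40.87573
red 0
294 (np.int64(157), np.int64(162)) 294 (np.int64(162), np.int64(169)) 297 (np.int64(159), np.int64(161)) 297 (np.int64(162), np.int64(169)) 298 (np.int64(160), np.int64(162)) 298 (np.int64(162), np.int64(167)) 299 (np.int64(159), np.int64(162)) 299 (np.int64(162), np.int64(166)) 302 (np.int64(159), np.int64(162)) 302 (np.int64(161), np.int64(166))
```

Release leaves it near 41° regardless of overshoot, so the wedge isn't deep enough. I'll probe and press on the handle's top at the axis with closed fingers.

```bash
python3 - <<'E'
from h import *
bar(wrist());go((.602,.2377,.37),-49)
E
```

```text
bar [0.6012 0.2378] [0.0641 0.0134] 40.982525
t [0.0499 0.0001 0.078 ] w [-0.07  0.05 15.66]
```

>>> step_arm(
  rows=[
    {"wx":0,"wy":0,"wz":8,"tx":0.03,"ty":0,"tz":0,"gripper":0},
    {"wx":0,"wy":0,"wz":15.7,"tx":0.05,"ty":0,"tz":0.02,"gripper":0},
    {"wx":0,"wy":0,"wz":15.7,"tx":0.05,"ty":0,"tz":0.04,"gripper":0},
    {"wx":0,"wy":0,"wz":15.7,"tx":0.05,"ty":0,"tz":0.06,"gripper":0},
    {"wx":0,"wy":0,"wz":15.7,"tx":0.05,"ty":0,"tz":0.078,"gripper":0},
    {"wx":0,"wy":0,"wz":15.7,"tx":0.05,"ty":0,"tz":0.083,"gripper":0},
    {"wx":0,"wy":0,"wz":15.7,"tx":0.05,"ty":0,"tz":0.083,"gripper":0},
  ],
)

```text
clock: 18.85
tcp_pos: [0.6019, 0.2378, 0.3647]
orientation: [0.937, 0.35, -0.001, -0.0]
contact_force: [0.3, -0.0, 0.5]
opening: 0.0001
finger_force: 0.0
```

>>> step_arm(
  rows=[
    {"wx":0,"wy":0,"wz":0,"tx":0,"ty":0,"tz":0.001,"gripper":0},
    {"wx":0,"wy":0,"wz":0,"tx":0,"ty":0,"tz":0.002,"gripper":0},
    {"wx":0,"wy":0,"wz":0,"tx":0,"ty":0,"tz":0.003,"gripper":0},
    {"wx":0,"wy":0,"wz":0,"tx":0,"ty":0,"tz":0.003,"gripper":0},
  ],
)

```text
clock: 19.25
tcp_pos: [0.6022, 0.2373, 0.3636]
orientation: [0.937, 0.349, 0.0, 0.0]
contact_force: [0.1, -0.5, -0.5]
opening: 0.0002
finger_force: 0.0
```

>>> step_arm(
  rows=[
    {"wx":0,"wy":0,"wz":0,"tx":0,"ty":0,"tz":0.001,"gripper":0},
    {"wx":0,"wy":0,"wz":0,"tx":0,"ty":0,"tz":0.002,"gripper":0},
    {"wx":0,"wy":0,"wz":0,"tx":0,"ty":0,"tz":0.002,"gripper":0},
  ],
)

```text
clock: 19.55
tcp_pos: [0.6021, 0.2372, 0.3611]
orientation: [0.937, 0.349, -0.0, 0.0]
contact_force: [0.3, -0.4, 0.3]
opening: 0.0001
finger_force: 0.0
```

>>> step_arm(
  rows=[
    {"wx":0,"wy":0,"wz":0,"tx":0,"ty":0,"tz":0.001,"gripper":0},
    {"wx":0,"wy":0,"wz":0,"tx":0,"ty":0,"tz":0.002,"gripper":0},
    {"wx":0,"wy":0,"wz":0,"tx":0,"ty":0,"tz":0.002,"gripper":0},
  ],
)

```text
clock: 19.85
tcp_pos: [0.6021, 0.2374, 0.3599]
orientation: [0.937, 0.35, 0.0, 0.0]
contact_force: [-1.0, -0.9, 4.9]
opening: 0.0002
finger_force: 2.5
```

>>> step_arm(
  rows=[
    {"wx":0,"wy":0,"wz":0,"tx":0,"ty":0,"tz":0.001,"gripper":0},
    {"wx":0,"wy":0,"wz":0,"tx":0,"ty":0,"tz":0.002,"gripper":0},
    {"wx":0,"wy":0,"wz":0,"tx":0,"ty":0,"tz":0.002,"gripper":0},
  ],
)

```text
clock: 20.15
tcp_pos: [0.6021, 0.2374, 0.3588]
orientation: [0.937, 0.349, 0.001, 0.0]
contact_force: [-4.1, -2.0, 11.6]
opening: 0.0001
finger_force: 5.6
```

>>> step_arm(
  rows=[
    {"wx":0,"wy":0,"wz":0,"tx":0,"ty":0,"tz":0.001,"gripper":0},
    {"wx":0,"wy":0,"wz":0,"tx":0,"ty":0,"tz":0.002,"gripper":0},
    {"wx":0,"wy":0,"wz":0,"tx":0,"ty":0,"tz":0.002,"gripper":0},
  ],
)

```text
clock: 20.45
tcp_pos: [0.6022, 0.2376, 0.3584]
orientation: [0.937, 0.349, 0.001, 0.0]
contact_force: [-6.4, -3.5, 19.6]
opening: -0.0001
finger_force: 10.5
```

>>> step_arm(
  rows=[
    {"wx":0,"wy":0,"wz":0,"tx":0,"ty":0,"tz":0.001,"gripper":0},
    {"wx":0,"wy":0,"wz":0,"tx":0,"ty":0,"tz":0.0015,"gripper":0},
    {"wx":0,"wy":0,"wz":0,"tx":0,"ty":0,"tz":0.0015,"gripper":0},
  ],
)

```text
clock: 20.75
tcp_pos: [0.6022, 0.2377, 0.3584]
orientation: [0.937, 0.349, 0.002, 0.001]
contact_force: [-9.5, -5.8, 29.5]
opening: 0.0
finger_force: 14.9
```

>>> step_arm(
  rows=[
    {"wx":0,"wy":0,"wz":0,"tx":0,"ty":0,"tz":-0.01,"gripper":0},
    {"wx":0,"wy":0,"wz":0,"tx":0,"ty":0,"tz":-0.03,"gripper":0},
    {"wx":0,"wy":0,"wz":0,"tx":0,"ty":0,"tz":-0.04,"gripper":60},
    {"wx":0,"wy":0,"wz":0,"tx":0,"ty":0,"tz":-0.04,"gripper":60},
    {"wx":0,"wy":0,"wz":0,"tx":0,"ty":0,"tz":-0.04,"gripper":60},
    {"wx":0,"wy":0,"wz":0,"tx":0,"ty":0,"tz":-0.04,"gripper":60},
    {"wx":0,"wy":0,"wz":0,"tx":0,"ty":0,"tz":-0.04,"gripper":60},
  ],
)

```text
clock: 21.45
tcp_pos: [0.602, 0.2371, 0.3928]
orientation: [0.937, 0.35, -0.001, -0.0]
contact_force: [-0.1, 0.6, -0.1]
opening: 0.0514
finger_force: 0.0
```

```bash
python3 - <<'E'
from h import *
c=wrist();print(c['s']['tcp_pos'],c['s']['opening']);bar(c);go((.602,.2375,.337),-49)
E
```

```text
[0.6020177  0.23712689 0.39276824] 0.05135828671009281
bar [0.6158 0.2487] [0.0298 0.0134] 38.332333
t [ 0.0002 -0.0003  0.0559] w [-0.03  0.06 -0.08]
```

>>> step_arm(
  rows=[
    {"wx":0,"wy":0,"wz":0,"tx":0,"ty":0,"tz":0.03,"gripper":60},
    {"wx":0,"wy":0,"wz":0,"tx":0,"ty":0,"tz":0.05,"gripper":60},
    {"wx":0,"wy":0,"wz":0,"tx":0,"ty":0,"tz":0.056,"gripper":40},
    {"wx":0,"wy":0,"wz":0,"tx":0,"ty":0,"tz":0.056,"gripper":22},
    {"wx":0,"wy":0,"wz":0,"tx":0,"ty":0,"tz":0.056,"gripper":19},
    {"wx":0,"wy":0,"wz":0,"tx":0,"ty":0,"tz":0.056,"gripper":19},
    {"wx":0,"wy":0,"wz":0,"tx":0,"ty":0,"tz":0.056,"gripper":19},
  ],
)

```text
clock: 22.2
tcp_pos: [0.6024, 0.2372, 0.3388]
orientation: [0.937, 0.349, 0.001, 0.0]
contact_force: [0.5, -1.2, 0.9]
opening: 0.0162
finger_force: 0.7
```

>>> step_arm(
  rows=[
    {"wx":0,"wy":0,"wz":-3,"tx":0,"ty":0,"tz":0,"gripper":19},
    {"wx":0,"wy":0,"wz":-6,"tx":0,"ty":0,"tz":0,"gripper":19},
    {"wx":0,"wy":0,"wz":-9,"tx":0,"ty":0,"tz":0,"gripper":19},
    {"wx":0,"wy":0,"wz":-12,"tx":0,"ty":0,"tz":0,"gripper":19},
    {"wx":0,"wy":0,"wz":-12,"tx":0,"ty":0,"tz":0,"gripper":19},
    {"wx":0,"wy":0,"wz":-12,"tx":0,"ty":0,"tz":0,"gripper":19},
  ],
)

```text
clock: 22.8
tcp_pos: [0.6025, 0.2371, 0.3384]
orientation: [0.896, 0.445, 0.001, 0.0]
contact_force: [2.2, -2.3, 2.0]
opening: 0.0163
finger_force: 1.5
```

```bash
python3 - <<'E'
from h import *
c=wrist();s=c['s'];print(s['moment'],s['opening'],2*np.degrees(np.arctan2(s['orientation'][1],s['orientation'][0])));bar(c);save(c,'w11.png')
E
```

```text
[-0.50419507 -0.51669666 -0.04438253] 0.016318103551127092 52.79643307002686
bar [0.6175 0.2551] [0.0191 0.0128] 47.203457
```

>>> step_arm(
  rows=[
    {"wx":0,"wy":0,"wz":-3,"tx":0,"ty":0,"tz":0,"gripper":19},
    {"wx":0,"wy":0,"wz":-3,"tx":0,"ty":0,"tz":0,"gripper":19},
    {"wx":0,"wy":0,"wz":1,"tx":0,"ty":0,"tz":0,"gripper":19},
    {"wx":0,"wy":0,"wz":2,"tx":0,"ty":0,"tz":0,"gripper":25},
    {"wx":0,"wy":0,"wz":2,"tx":0,"ty":0,"tz":0,"gripper":60},
    {"wx":0,"wy":0,"wz":2,"tx":0,"ty":0,"tz":0,"gripper":60},
    {"wx":0,"wy":0,"wz":2,"tx":0,"ty":0,"tz":0,"gripper":60},
    {"wx":0,"wy":0,"wz":2,"tx":0,"ty":0,"tz":-0.03,"gripper":60},
    {"wx":0,"wy":0,"wz":2,"tx":0,"ty":0,"tz":-0.06,"gripper":60},
    {"wx":0,"wy":0,"wz":2,"tx":0,"ty":0,"tz":-0.09,"gripper":60},
    {"wx":0,"wy":0,"wz":2,"tx":-0.05,"ty":0,"tz":-0.12,"gripper":60},
    {"wx":0,"wy":0,"wz":2,"tx":-0.05,"ty":0,"tz":-0.12,"gripper":60},
    {"wx":0,"wy":0,"wz":2,"tx":-0.05,"ty":0,"tz":-0.12,"gripper":60},
  ],
)

```text
clock: 24.15
tcp_pos: [0.5718, 0.1964, 0.459]
orientation: [0.903, 0.429, 0.001, 0.001]
contact_force: [0.7, -1.2, 0.1]
opening: 0.0511
finger_force: 0.0
```

```bash
python3 - <<'E'
from h import *
c=wrist();s=c['s'];print(s['clock'],s['tcp_pos'],s['contact_force']);bar(c);bar(wrist());pickle.dump(c,open('w12.pkl','wb'))
h=cv2.cvtColor(c['pixels'],cv2.COLOR_RGB2HSV);k=cv2.inRange(h,(105,130,60),(125,255,255))
N,_,st,ce=cv2.connectedComponentsWithStats(k);print([(st[i].tolist(),ce[i].round(1).tolist()) for i in range(1,N) if st[i,4]>40])
go((.602,.2377,.37),-43)
E
```

```text
24.15 [0.57178468 0.19644296 0.4589968 ] [ 0.68831091 -1.2119592   0.08350123]
bar [0.6012 0.2378] [0.0641 0.0133] 43.49605
bar [0.6012 0.2378] [0.0642 0.0132] 43.573544
[([127, 0, 144, 90, 10132], [201.2, 38.3]), ([365, 234, 22, 31, 321], [373.6, 245.1])]
t [ 0.0501 -0.002   0.0871] w [-0.01  0.02  3.92]
```

>>> step_arm(
  rows=[
    {"wx":0,"wy":0,"wz":0,"tx":-0.06,"ty":0,"tz":-0.03,"gripper":60},
    {"wx":0,"wy":0,"wz":0,"tx":-0.12,"ty":0,"tz":-0.03,"gripper":60},
    {"wx":0,"wy":0,"wz":0,"tx":-0.12,"ty":0,"tz":-0.03,"gripper":60},
    {"wx":0,"wy":0,"wz":0,"tx":-0.12,"ty":0,"tz":-0.03,"gripper":60},
    {"wx":0,"wy":0,"wz":0,"tx":-0.12,"ty":0,"tz":-0.03,"gripper":60},
    {"wx":0,"wy":0,"wz":0,"tx":-0.12,"ty":0,"tz":-0.03,"gripper":60},
    {"wx":0,"wy":0,"wz":0,"tx":-0.12,"ty":0,"tz":-0.03,"gripper":60},
    {"wx":0,"wy":0,"wz":0,"tx":-0.12,"ty":0,"tz":-0.03,"gripper":60},
    {"wx":0,"wy":0,"wz":0,"tx":-0.12,"ty":0,"tz":-0.03,"gripper":60},
    {"wx":0,"wy":0,"wz":0,"tx":-0.12,"ty":0,"tz":-0.03,"gripper":60},
  ],
)

```text
clock: 25.25
tcp_pos: [0.4964, 0.1045, 0.4876]
orientation: [0.903, 0.43, -0.0, -0.0]
contact_force: [-0.1, 0.5, -0.1]
opening: 0.0511
finger_force: 0.0
```

```bash
python3 - <<'E'
from h import *
c=wrist();s=c['s'];print(s['clock'],s['tcp_pos'],s['contact_force']);bar(c);save(c,'w13.png')
col=np.array([.602,.2377,0])
h=cv2.cvtColor(c['pixels'],cv2.COLOR_RGB2HSV);k=cv2.inRange(h,(105,130,60),(125,255,255))
N,_,st,ce=cv2.connectedComponentsWithStats(k)
for i in range(1,N):
    if st[i,4]>40:
        p=ray(c,ce[i],.15);a=np.arctan2(*(p-col)[1::-1]);print(st[i],p.round(4),np.linalg.norm((p-col)[:2]),np.degrees(a),col[:2]+.175*np.array([np.cos(a),np.sin(a)]))
k=((c['pixels'].max(2)<75)).astype(np.uint8)*255
t=cap('top')
for q in(pickle.load(open('c.pkl','rb'))[0],t):
    p=q['pixels'];k=(p.max(2)<75).astype(np.uint8)*255;k[:,:373]=0;k[:,440:]=0;k[:138]=0;k[225:]=0
    x=max(cv2.findContours(k,0,2)[0],key=cv2.contourArea);print('tray',cv2.minAreaRect(x))
E
```

```text
25.25 [0.49643466 0.10447449 0.48758665] [-0.09651846  0.49439438 -0.07209447]
bar [0.3881 0.2137] [0.0354 0.0089] 0.7032733
[368 107  27  23 445] [0.5769 0.1147 0.15  ] 0.1255819629922669 -101.53992575404982 [0.56699112 0.06623753]
tray ((404.9675598144531, 180.97439575195312), (71.56526184082031, 55.4411735534668), 83.2901611328125)
tray ((408.538330078125, 178.86439514160156), (76.26287078857422, 63.49132537841797), 83.9909896850586)
```

View pics/w13.png

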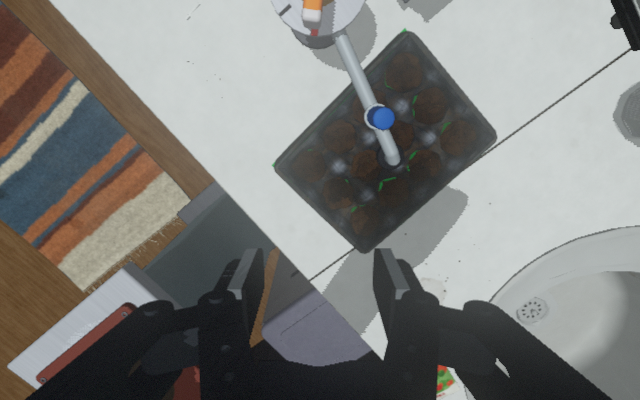

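The tab (313,33) shows right at the handle's white tip (312,15), and the outlet (393,160) is over the tray's middle (387,147). One quick check that the angle is not creeping.

>>> step_arm(
  rows=[
    {"wx":0,"wy":0,"wz":0,"tx":0.05,"ty":0,"tz":0.01,"gripper":60},
    {"wx":0,"wy":0,"wz":0,"tx":0.07,"ty":0,"tz":0.01,"gripper":60},
    {"wx":0,"wy":0,"wz":0,"tx":0.07,"ty":0,"tz":0.01,"gripper":60},
    {"wx":0,"wy":0,"wz":0,"tx":0.07,"ty":0,"tz":0.01,"gripper":60},
  ],
)

```text
clock: 25.75
tcp_pos: [0.5405, 0.1587, 0.4774]
orientation: [0.903, 0.43, -0.0, -0.0]
contact_force: [-0.5, 0.2, -0.1]
opening: 0.0512
finger_force: 0.0
```

```bash
python3 - <<'E'
from h import *
c=wrist();s=c['s'];print(s['clock'],s['tcp_pos']);bar(c)
col=np.array([.602,.2377,0]);h=cv2.cvtColor(c['pixels'],cv2.COLOR_RGB2HSV)
k=cv2.inRange(h,(0,130,80),(4,255,255))|cv2.inRange(h,(172,130,80),(180,255,255))
i=np.array([p for p in (ray(c,u,.141) for u in np.argwhere(k)[:,::-1]) if np.linalg.norm((p-col)[:2])<.045])
if len(i): m=i.mean(0);print(len(i),m,180+np.degrees(np.arctan2(*(m-col)[1::-1])))
E
```

```text
25.75 [0.54046147 0.15866072 0.47742574]
bar [0.6009 0.2374] [0.0637 0.0135] 43.464115
```

Stable at 43.5° against the tab's ~47°, which is within the 10° tolerance. Handing in.

```bash
python3 -c "
from station import robot
print(robot.close_job())"
```

```text
the job is handed in; nothing more can be done
None
```

I handed the job in without seeing the judge's verdict: the outlet is about 4 mm from the tray's middle, the plug is pressed in roughly 8–9 mm, and the handle holds by itself about 4° short of the red tab (10° allowed).

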